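# Bin the stray hardware and hold the counter's recessed reset button

### The arm

A 6-joint arm with a two-finger parallel gripper is mounted at the origin on the work surface. World frame = base frame: x ahead of the robot, y to its left, z up, the work surface at z = 0. Lengths are in m, angles in rad, forces in N, time in s.
With the tool pointing down it reaches from about 0.275 to 1 m from the base axis. Payload 8.4 kg.
Tool frame: the origin (TCP) lies on the centre line of the jaws, within the pads' length; the fingertips stand 17 mm ahead of it and the grasp point (between the pads) lies 2 mm behind it (bot.tcp_to_tips is the y of the fingertips in the tool frame, in m); y points along the fingers, z is the direction in which the jaws open and shut, and the axes are right-handed (so a half turn about y gives the same grasp; the last joint's range is limited). The gripper opens to 85 mm and grips with 20 to 120 N. Pads are 22 mm wide; open, the fingers measure 114 mm over their backs; the gripper's body (76 mm by 85 mm) begins 54 mm behind the grasp point. The pads swing forward as they close: fully open they stand 13 mm farther back than shut.
Start: joints at [1.228, 0.353, 1.633, -0, 1.155, -0.002], TCP at [0.209, 0.589, 0.248] pointing down, gripper open.
Joint ranges: [-2.63, 2.63], [-0.92, 2.1], [0.06, 2.66], [-1.3, 4.44], [0, 2.69], [-3.02, 3.02]. Speed limits (rad/s): [2.22, 2.22, 2.79, 3.14, 3.14, 3.14].

### API

Orientations are given as a unit quaternion [x, y, z, w].
In Python, from workcell import bot, hand, kinematics, get_obs, vision, hand_in gives the robot as it stands. The module is installed in compiled form; this text tells all that it offers. Calls block until the motion is done:
- bot.reach(position, orientation): joint-space move of the TCP to a pose.
- bot.servo_line(position, ori=None, velocity=0.15): straight line of the TCP; ori=None keeps the orientation; velocity is the mean speed in m/s.
- bot.goto_joints(angles): joint-space move.
- hand.move_gripper(opening, strength=None): finger opening in m; strength is the grip in N (None keeps the last); returns when the fingers have stopped.
- bot.dwell(seconds).
- kinematics.solve_ik(position, orientation): joint angles nearest the present ones, or None.
- get_obs(): the state.
- vision.read_camera(name): name is "scene" or "top" or "wrist"; returns a dict with "frame" (420x560x3 uint8, red, green, blue), "intrinsics" (3x3 intrinsics, pixels), "view" (4x4, takes a point from world to camera coordinates). Camera axes: x right, y down, z forward; pixel columns grow to the right and rows downward; lengths in m; the calibration is good to about 2 mm. A picture is of the moment at which its call begins. There is no depth.
A pose or a line that the arm cannot do raises bot.IKError and nothing moves.
- hand_in(): hands the job in, once; it reports no verdict.
The state is a dict: "time_s": time; "joint_pos": joint angles; "joint_vel": joint speeds; "joint_efforts": joint torques, N m; "position": TCP position; "orientation": TCP orientation; "wrist_force": force on the tool from outside, world axes, zero at the start; "ft_torque": the same for the moment, N m; "gripper_width": finger opening in m.
Only numpy, scipy, OpenCV 4.12 (cv2) and the standard library are available. Lean on these libraries where they do the work, as an engineer would, in place of code of your own. Each camera call takes 0.05 s, during which the arm holds its last target. There are 200 camera calls.

### The job

Clear up at the garage's parts-counting station: put both chrome sockets into the blue bin and the brass-coloured bolt into the yellow bin. Only then take the orange-handled stylus from its stand, reach its thin tip through the yellow-ringed hole in the grey counter unit and push the recessed red reset button fully down. Finish still gripping the stylus and holding the button down with it, and leave the spray can, mug and tape roll where they are.

Things in the scene. Friction and masses are not known exactly. Their poses are not given: they have to be found in the camera images.
- socket1: chrome deep socket standing upright on the work surface: plain round cylinder 27 mm diameter, 50 mm tall, black recess drawn in its top, about 110 g, loose. Origin: centre of its underside, z along its axis. Belongs in the blue bin.
- socket1_mid (a point): the middle of socket1, on its axis 25 mm above its underside
- socket2: second chrome socket, identical to socket1. Origin: centre of its underside. Belongs in the blue bin.
- socket2_mid (a point): the middle of socket2, on its axis 25 mm above its underside
- bolt: brass-coloured hexagon bolt standing on its head, shank up: head 26 mm across flats and 12 mm high, round shank 16 mm diameter, 68 mm tall in all, about 120 g, loose. Origin: centre of the head's underside (it stands on this), z along the shank. Belongs in the yellow bin.
- bolt_mid (a point): the middle of the bolt, on its axis 34 mm above the underside of its head
- blue_bin: blue open-topped bin, fixed to the bench: 120 (x) by 150 (y) by 50 mm high outside, walls 4 mm, floor about 4 mm. Origin: centre of its underside, on the work surface.
- yellow_bin: yellow open-topped bin, same size as the blue one, fixed. The two bins may have changed places. Origin: centre of its underside, on the work surface.
- stand: dark steel block 70 by 70 by 75 mm high, fixed, with a vertical 15 mm hole 68 mm deep in the centre of its top in which the stylus hangs. Origin: centre of its underside, on the work surface.
- stylus: loose upright stylus, about 60 g, hanging in the stand. From the tip up: steel probe 7 mm diameter, 62 mm long; black collar 30 mm diameter, 6 mm high, resting on the stand's top; round orange handle 22 mm diameter, 74 mm long; 142 mm in all. Origin: tip of the probe, z up to the handle. In the stand the tip is 13 mm and the handle's top 155 mm above the work surface.
- counter: grey parts-counter unit, fixed box 150 (x) by 180 (y) by 70 mm high with a green display and three dummy grey keys (look only) on its flat, level top. Origin: centre of its underside, on the work surface.
- aperture (a point): centre of the round 18 mm hole with a yellow ring around it, at the level of the unit's top (70 mm above the work surface), 35 mm to -x and 45 mm to +y of the unit's origin in the unit's own frame. The lid is 6 mm thick; the red button lies straight below, its top 24 mm under this point.
- button_top (a point): the red reset button under the hole: round, 24 mm diameter, flat top, moves straight down. This point: centre of its top, 24 mm below the aperture when not pressed.
- reset (a joint): travel of the red button in m: 0 at rest, 0.006 fully down. It is sprung: it starts to move at 2 N and is fully down against a rigid stop at 5 N, and returns when let go.
- spray_can: bystander: spray can, orange band, 58 mm diameter, 170 mm tall, loose, upright. Origin: centre of its underside. Leave alone.
- mug: bystander: white mug, 80 mm diameter, 90 mm tall, handle at its +y, loose. Origin: centre of its underside. Leave alone.
- tape: bystander: roll of black tape lying flat, 84 mm diameter, 20 mm high, loose. Origin: centre of its underside. Leave alone.

How it is judged:
On the way, in this order (a step that is already met when the one before it is completed fails the run):
1. both sockets lie in the blue bin and the bolt in the yellow bin, let go (x of socket1_mid in the frame of blue_bin between -0.056 and 0.056 m and y of socket1_mid in the frame of blue_bin between -0.071 and 0.071 m and z of each of socket1_mid, socket2_mid in the frame of blue_bin below 0.055 m and x of socket2_mid in the frame of blue_bin between -0.056 and 0.056 m and y of socket2_mid in the frame of blue_bin between -0.071 and 0.071 m and x of bolt_mid in the frame of yellow_bin between -0.056 and 0.056 m and y of bolt_mid in the frame of yellow_bin between -0.071 and 0.071 m and z of bolt_mid in the frame of yellow_bin below 0.055 m and contact force between the fingers and socket1 below 0.2 N and contact force between the fingers and socket2 below 0.2 N and contact force between the fingers and bolt below 0.2 N), for 0.2 s.
2. the stylus is gripped and lifted clear of its stand (height (world z) of stylus above 0.06 m and contact force between the fingers and stylus above 1 N and contact force between stylus and stand below 0.1 N), for 0.1 s.
3. the stylus, through the hole, presses the button fully down (value of joint reset above 0.0045 m and contact force between stylus and reset above 1.5 N and horizontal distance between stylus and aperture below 0.01 m), for 0.2 s.
At the end, for the whole second after the job is handed in: Through the last second: both sockets are in the blue bin and the bolt in the yellow, not touched by the fingers; the gripped stylus (over 2 N) stands within 0.35 rad of upright, still, its tip through the hole, pressing the button itself (over 1.5 N) more than 4.5 mm of its 6 mm down (all of step 1 and all of step 3 and z of stylus in the frame of aperture below -0.02 m and angle between stylus's own z axis and vertical below 0.35 rad and contact force between the fingers and stylus above 2 N and linear speed of stylus below 0.05 m/s); the arm keeps its last pose, push and grip.
It fails at once if the reset button was pressed before the hardware was in its bins (value of joint reset above 0.003 m and not ((x of socket1_mid in the frame of blue_bin between -0.056 and 0.056 m and y of socket1_mid in the frame of blue_bin between -0.071 and 0.071 m and z of socket1_mid in the frame of blue_bin below 0.055 m) and (x of socket2_mid in the frame of blue_bin between -0.056 and 0.056 m and y of socket2_mid in the frame of blue_bin between -0.071 and 0.071 m and z of socket2_mid in the frame of blue_bin below 0.055 m) and (x of bolt_mid in the frame of yellow_bin between -0.056 and 0.056 m and y of bolt_mid in the frame of yellow_bin between -0.071 and 0.071 m and z of bolt_mid in the frame of yellow_bin below 0.055 m))).
It fails at once if the spray can, mug or tape roll was moved by more than 30 mm or tipped over (distance of any of spray_can, mug, tape from where it was at the start of the episode above 0.03 m or angle between any of spray_can, mug's own z axis and vertical above 0.5 rad).
It also fails if it takes over 72 s, if anything falls off the work surface, if the arm or the gripper's body presses on something with over 40 N, if the wrist force passes 120 N, or if a joint passes its speed limit or range.

## Working session

There is one attempt and no reset: what is moved stays moved. The work goes in short steps, each a Python script; the robot and the scene stay as the last script left them, time stands still between calls to the robot, and variables do not carry over. Pictures are saved under pics/ and viewed, about 8 in all and at most 12, crops included, and the job is handed in when it is done.

```bash
mkdir -p pics
python3 - <<'E'
from workcell import *
import cv2, numpy as np, pickle
d={}
for n in ["top","scene"]:
    c=vision.read_camera(n); d[n]=c
    cv2.imwrite(f"pics/{n}0.png",cv2.cvtColor(c["frame"],cv2.COLOR_RGB2BGR))
    V=np.array(c["view"]);print(n,c["intrinsics"],-V[:3,:3].T@V[:3,3],V[:3,:3])
pickle.dump(d,open("d0.pkl","wb"))
o=get_obs();print({k:np.round(v,3) for k,v in o.items()})
E
```

```text
top [[532.6083934    0.         276.37232245]
 [  0.         532.6083934  221.37817504]
 [  0.           0.           1.        ]] [0.46513488 0.00315822 1.24445281] [[ 0.02296893 -0.99939278  0.02620117]
 [-0.99329455 -0.02578342 -0.11269938]
 [ 0.1133065  -0.02343689 -0.99328362]]
scene [[518.86739594   0.         276.93648854]
 [  0.         518.86739594 210.95269894]
 [  0.           0.           1.        ]] [ 1.39041548 -0.45942492  0.69849572] [[ 0.5082201   0.86122505  0.00193539]
 [ 0.49472389 -0.29010204 -0.81920027]
 [-0.70495433  0.41729152 -0.57350429]]
{'time_s': np.float64(0.1), 'joint_pos': array([ 1.228,  0.354,  1.634, -0.   ,  1.155, -0.002]), 'joint_vel': array([ 0.001, -0.003, -0.001,  0.001,  0.   ,  0.001]), 'joint_efforts': array([ 0.0000e+00, -6.0636e+01, -3.4282e+01,  0.0000e+00,  4.0000e-03,
       -0.0000e+00]), 'position': array([0.209, 0.589, 0.248]), 'orientation': array([ 0.697, -0.12 ,  0.12 , -0.696]), 'wrist_force': array([-0.052, -0.146,  0.027]), 'ft_torque': array([-0.013,  0.004, -0.032]), 'gripper_width': np.float64(0.085)}
```

View pics/top0.png

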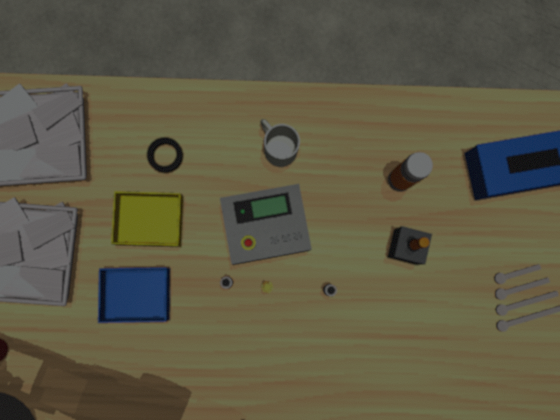

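View pics/scene0.png

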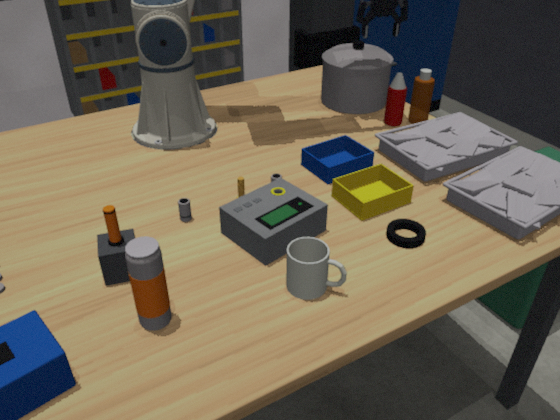

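The top view shows the sockets at about (226,283) and (330,289), and the bolt at (266,287). The bins are blue (135,295) and yellow (148,220), the ring is at (248,243), and the stylus handle top is at (424,242) over the stand at (410,246). The scene view agrees. Next I'll get numeric positions and one enlarged crop.

```bash
cat > h.py <<'E'
from workcell import *
import cv2, numpy as np, pickle
def ray(c,uv,z):
    V=np.array(c["view"]);K=np.array(c["intrinsics"]);R=V[:3,:3];o=-R.T@V[:3,3]
    d=R.T@np.linalg.inv(K)@np.array([uv[0],uv[1],1.]);return o+d*(z-o[2])/d[2]
def proj(c,p):
    V=np.array(c["view"]);q=np.array(c["intrinsics"])@(V[:3,:3]@np.array(p)+V[:3,3]);return q[:2]/q[2]
def blobs(mask,amin=20,box=None):
    m=mask.astype(np.uint8)
    if box: k=np.zeros_like(m);k[box[1]:box[3],box[0]:box[2]]=1;m&=k
    n,l,s,ce=cv2.connectedComponentsWithStats(m)
    return [(s[i,4],ce[i],l==i) for i in range(1,n) if s[i,4]>=amin]
def rect(m):
    c=max(cv2.findContours(m.astype(np.uint8),0,2)[0],key=cv2.contourArea);return cv2.minAreaRect(c)
E
python3 - <<'E'
from h import *
d=pickle.load(open("d0.pkl","rb"));c=d["top"];f=c["frame"]
hsv=cv2.cvtColor(f,cv2.COLOR_RGB2HSV);H,S,Vv=[hsv[...,i] for i in range(3)]
def corners(m,z):
    r=rect(m);P=[ray(c,p,z)[:2] for p in cv2.boxPoints(r)];print('   rect',np.round(P,3).tolist());return np.mean(P,0)
for n,m,box,z in [("blue",(H>100)&(H<130)&(S>120),(90,255,180,330),.05),("yellow",(H>22)&(H<35)&(S>200),(105,185,190,255),.05),
  ("counter",(S<60)&(Vv>30),(210,180,320,270),.07),("ring",(H>20)&(H<35)&(S>150),(235,232,262,256),.07),
  ("handle",(H<18)&(S>180)&(Vv>90),(395,228,440,265),.155),("stand",(Vv<65),(385,222,440,270),.075)]:
    for a,ce,l in blobs(m,25,box): print(n,a,ce.round(1),ray(c,ce,z).round(4)); corners(l,z) if a>60 else 0
for n,uv,z in [("s1",(226,283),.05),("s2",(330,289),.05),("bolt",(266,285),.068),("mug",(281,145),.09),("tape",(165,155),.02),("can",(418,165),.17)]: print(n,ray(c,uv,z).round(4))
a=cv2.resize(f[260:310,205:355],None,fx=5,fy=5,interpolation=cv2.INTER_CUBIC);b=cv2.resize(f[215:275,380:450],None,fx=5,fy=5,interpolation=cv2.INTER_CUBIC)
o=np.zeros((560,750,3),np.uint8);o[:250]=a;o[255:555,:350]=b;o[255:555,380:730]=cv2.resize(f[180:270,215:320],(350,300),interpolation=cv2.INTER_CUBIC)
cv2.imwrite("pics/crop1.png",cv2.cvtColor(cv2.convertScaleAbs(o,alpha=1.6),cv2.COLOR_RGB2BGR))
E
```

```text
blue 3680 [133.4 294.4] [0.4309 0.287  0.05  ]
   rect [[0.487, 0.366], [0.491, 0.214], [0.375, 0.208], [0.372, 0.359]]
yellow 43 [125.7 196.1] [0.6498 0.3158 0.05  ]
yellow 49 [142.5 195.4] [0.6524 0.2783 0.05  ]
yellow 35 [156.2 196.6] [0.6505 0.2474 0.05  ]
yellow 54 [173.3 196.5] [0.6519 0.209  0.05  ]
counter 4325 [266.7 226.7] [ 0.5868 -0.0033  0.07  ]
   rect [[0.65, 0.105], [0.688, -0.074], [0.538, -0.104], [0.501, 0.073]]
ring 51 [248.2 242. ] [0.5518 0.0365 0.07  ]
stand 1165 [407.3 245.8] [ 0.5517 -0.3155  0.075 ]
   rect [[0.526, -0.267], [0.599, -0.285], [0.58, -0.37], [0.507, -0.351]]
s1 [0.4606 0.0838 0.05  ]
s2 [ 0.4527 -0.1482  0.05  ]
bolt [ 0.4584 -0.0051  0.068 ]
mug [ 0.7676 -0.0304  0.09  ]
tape [0.754  0.2379 0.02  ]
can [ 0.7128 -0.3127  0.17  ]
```

View pics/crop1.png

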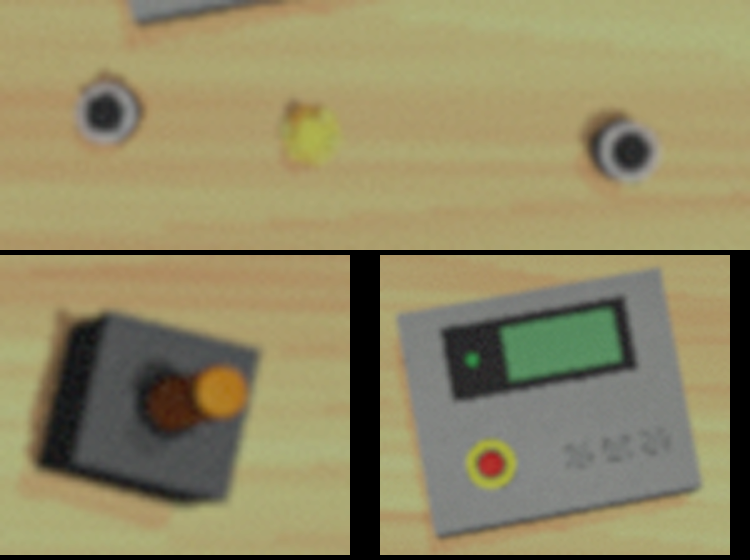

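The crop puts socket 1's top at (226.0,282.0), socket 2's at (330.6,290.0) and the bolt's shank top at (267,286.8). The stylus top is at (423.6,241.6) and the ring at (248.3,242.2). I'm picking socket 1 now, with the jaws along the counter's near edge.

```bash
cat >> h.py <<'E'
from scipy.spatial.transform import Rotation as Rn
def down(j):  # tool pointing down, jaws opening along horizontal j; half turn nearest present joint 6
    j=np.array([j[0],j[1],0.])/np.hypot(j[0],j[1]);y=np.array([0,0,-1.])
    return [Rn.from_matrix(np.c_[np.cross(y,s*j),y,s*j]).as_quat() for s in (1,-1)]
def best(p,j):
    q0=np.array(get_obs()["joint_pos"]);r=[]
    for q in down(j):
        s=kinematics.solve_ik(list(p),list(q))
        if s is not None: r.append((abs(np.array(s)-q0).max(),list(q)))
    return min(r,key=lambda t:t[0])[1]
def st(t=""):
    o=get_obs();print(t,round(float(o["time_s"]),2),np.round(o["position"],4),"w",round(float(o["gripper_width"]),4),"F",np.round(o["wrist_force"],1))
def pick(xy,j,z,zup,F=40,op=.06,zap=None):
    zap=zap or zup
    q=best([*xy,zap],j);bot.reach([*xy,zap],q);hand.move_gripper(op)
    bot.servo_line([*xy,z],velocity=.2);st("at");hand.move_gripper(0,F);st("grip")
    bot.servo_line([*xy,zup],velocity=.2);st("up")
def place(xy,j,z,zup,op=.05):
    q=best([*xy,zup],j);bot.reach([*xy,zup],q);bot.servo_line([*xy,z],velocity=.2)
    hand.move_gripper(op);bot.servo_line([*xy,zup],velocity=.25);st("placed")
E
python3 - <<'E'
from h import *
c=pickle.load(open("d0.pkl","rb"))["top"]
for n,uv,z in [("s1",(226,282),.05),("s2",(330.6,290),.05),("bolt",(267,286.8),.068),("stylus",(423.6,241.6),.155),("ring",(248.3,242.2),.07),("yel",(148,220),.05)]: print(n,ray(c,uv,z).round(4))
print(bot.tcp_to_tips)
s1=ray(c,(226,282),.05)[:2]
pick(s1,(.2,-.98),.03,.13)
place((.431,.322),(1,0.03),.043,.13)
E
```

```text
s1 [0.4629 0.0839 0.05  ]
s2 [ 0.4505 -0.1496  0.05  ]
bolt [ 0.4545 -0.0074  0.068 ]
stylus [ 0.5553 -0.3276  0.155 ]
ring [0.5513 0.0363 0.07  ]
yel [0.597  0.2631 0.05  ]
0.017
at 3.2 [0.4631 0.0839 0.0303] w 0.0601 F [ 0.1 -0.9  0. ]
grip 3.6 [0.4638 0.084  0.0312] w 0.0263 F [-1.5 -0.5  7.7]
up 4.25 [0.4624 0.0838 0.1297] w 0.0262 F [-0.6  0.4 -1.9]
placed 6.64 [0.4313 0.3223 0.131 ] w 0.0498 F [-0.8  0.1 -0.1]
```

Run:
```python
from h import *
pick((.4505,-.1496),(.2,-.98),.03,.14)
place((.433,.252),(1,0.03),.043,.14)
pick((.4545,-.0074),(.2,-.98),.045,.16)
place((.592,.262),(0,1),.06,.16)
bot.reach([.4,-.1,.3],best([.4,-.1,.3],(0,1)));st()
c=vision.read_camera("top");pickle.dump(c,open("d1.pkl","wb"))
f=c["frame"];a=cv2.resize(f[170:340,80:320],(720,510),interpolation=cv2.INTER_CUBIC)
cv2.imwrite("pics/t1.png",cv2.cvtColor(cv2.convertScaleAbs(a,alpha=1.6),cv2.COLOR_RGB2BGR))
```

```text
at 9.33 [ 0.4509 -0.1496  0.0304] w 0.0604 F [0.1 0.3 0.2]
grip 9.73 [ 0.4513 -0.1499  0.0312] w 0.0263 F [-2.   0.3  6.9]
up 10.43 [ 0.45   -0.1495  0.1396] w 0.0261 F [ 0.5  0.8 -0.7]
placed 13.46 [0.4332 0.2521 0.1407] w 0.0499 F [-0.3  0.1  0.1]
at 15.47 [ 0.4549 -0.0073  0.0454] w 0.0598 F [ 0.  -0.2  1. ]
grip 15.93 [ 0.455  -0.0074  0.0457] w 0.015 F [-0.7  0.4  7.6]
up 16.66 [ 0.4538 -0.0074  0.1593] w 0.0149 F [-0.4  0.2 -1.1]
placed 19.45 [0.5921 0.2621 0.1608] w 0.05 F [0.2 0.2 1. ]
 21.04 [ 0.4005 -0.0996  0.2997] w 0.0502 F [-0.2  0.2 -0.4]
```

View pics/t1.png

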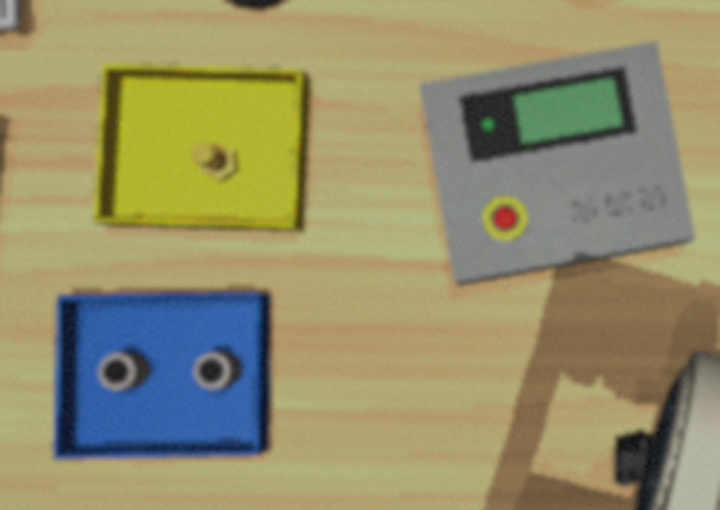

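Both sockets stand in the blue bin and the bolt stands in the yellow one, at crop pixels (117,371), (211,370) and (213,158). Next I'll cross-check the stylus and ring numerically in both views and take a close wrist view of the stylus.

Run:
```python
from h import *
d=pickle.load(open("d0.pkl","rb"));s=d["scene"];t=d["top"]
for n,p in [("hand top",(.5553,-.3276,.155)),("hand bot",(.5553,-.3276,.081)),("ring",(.551,.0365,.07))]: print(n,proj(s,p).round(1),proj(t,p).round(1))
def ms(c,box,lo,hi,sm,vm):
    h=cv2.cvtColor(c["frame"],cv2.COLOR_RGB2HSV);m=(h[...,0]>=lo)&(h[...,0]<=hi)&(h[...,1]>sm)&(h[...,2]>vm)
    for a,ce,l in blobs(m,15,box):
        ys,xs=np.nonzero(l);print(a,ce.round(1),xs.min(),xs.max(),ys.min(),ys.max())
print("scene handle");ms(s,(95,195,130,245),0,18,150,40)
print("scene ring");ms(s,(265,180,295,200),20,35,130,60)
print("top ring");ms(t,(235,232,262,256),20,35,130,60)
print("top red");ms(t,(235,232,262,256),0,8,130,60);ms(t,(235,232,262,256),170,180,130,60)
bot.reach([.5553-.0,-.3276,.26],best([.5553,-.3276,.26],(.59,.81)));st()
c=vision.read_camera("wrist");pickle.dump(c,open("w0.pkl","wb"))
print(proj(c,(.5553,-.3276,.155)))
cv2.imwrite("pics/w0.png",cv2.cvtColor(cv2.convertScaleAbs(c["frame"],alpha=1.4),cv2.COLOR_RGB2BGR))
```

```text
hand top [107.5 207.6] [423.6 241.6]
hand bot [114.7 239.3] [413.5 244.1]
ring [276.6 191.1] [248.2 242.3]
scene handle
420 [111.8 224. ] 103 121 205 242
scene ring
57 [277.4 191.1] 271 284 187 194
top ring
88 [248.1 242.1] 242 254 236 248
top red
39 [247.9 242.1] 245 251 239 245
 22.17 [ 0.5551 -0.3265  0.2601] w 0.0499 F [-0.3 -0.  -0. ]
[278.64218918 211.37894646]
```

View pics/w0.png

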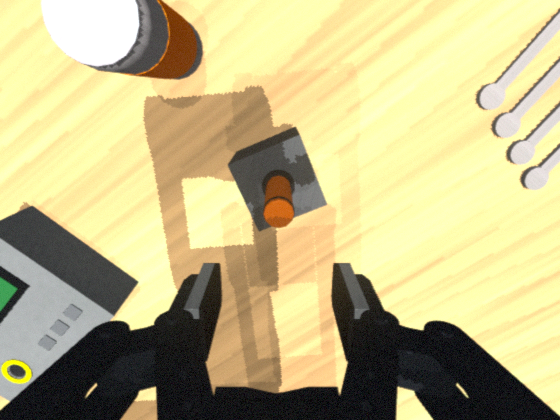

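The wrist view shows the stylus top at (279,213), within 2 px of the prediction (278.6,211.4), so I'm gripping it now. I'll hold it above the aperture and check the tip from the scene camera.

Run:
```python
from h import *
x,y=.5555,-.3275
bot.servo_line([x,y,.12],velocity=.15);st("at");hand.move_gripper(0,80);bot.dwell(.2);st("grip")
bot.servo_line([x,y,.22],velocity=.15);st("up");bot.dwell(.2)
a=(.5505,.0367)
q=best([*a,.205],(.59,.81));bot.reach([*a,.24],best([*a,.24],(.2,.98)));bot.servo_line([*a,.20],velocity=.15);bot.dwell(.3);st("over")
d={n:vision.read_camera(n) for n in("scene","wrist","top")};pickle.dump(d,open("d2.pkl","wb"))
for n in d: print(n,[proj(d[n],(*a,z)).round(1).tolist() for z in (.07,.093,.155)])
f=d["scene"]["frame"][110:230,200:360];o=np.zeros((480,800,3),np.uint8)
g=d["wrist"]["frame"]
o=np.zeros((600,640,3),np.uint8);o=cv2.resize(f,(640,480),interpolation=cv2.INTER_CUBIC)
cv2.imwrite("pics/s2.png",cv2.cvtColor(cv2.convertScaleAbs(o,alpha=1.5),cv2.COLOR_RGB2BGR))
cv2.imwrite("pics/w2.png",cv2.cvtColor(cv2.convertScaleAbs(g,alpha=1.4),cv2.COLOR_RGB2BGR))
```

```text
at 23.3 [ 0.5561 -0.3278  0.121 ] w 0.0504 F [-0.1 -0.3  0.9]
grip 23.88 [ 0.556  -0.3278  0.121 ] w 0.0202 F [-0.3  0.2  7.1]
up 24.69 [ 0.5549 -0.3272  0.219 ] w 0.0204 F [-0.5  0.1 -0.7]
over 26.98 [0.551  0.0367 0.2008] w 0.0205 F [-0.4 -0.7 -0.5]
scene [[276.6, 191.0], [276.6, 182.2], [276.6, 157.6]]
wrist [[277.8, 202.8], [277.9, 212.6], [278.2, 250.6]]
top [[248.1, 242.5], [247.8, 241.8], [247.0, 239.5]]
```

View pics/s2.png

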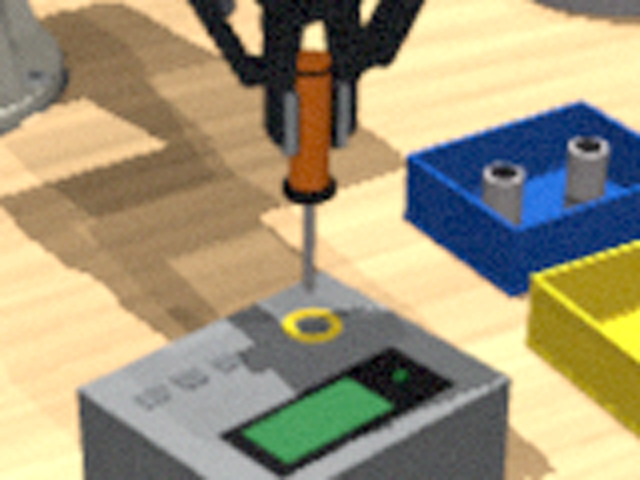

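View pics/w2.png

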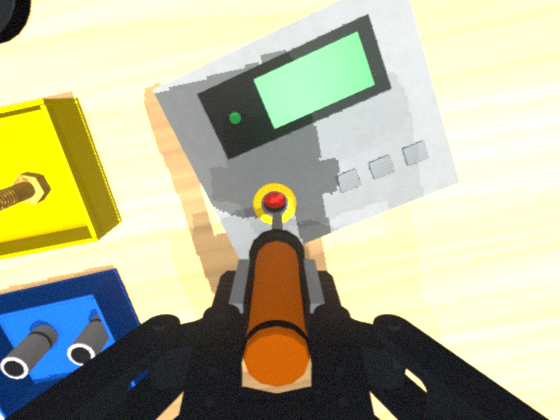

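In the scene crop the tip is at about (308,288) and the ring at (312,325). In the wrist view the ring is at (274,203), about 4 px left of where I expected it. I'll refine the aperture from the ring pixels in all three views, then insert with the force watched.

Run:
```python
from h import *
d=pickle.load(open("d2.pkl","rb"));e=[]
for n,box,nm in [("wrist",(245,175,305,232),60),("scene",(262,180,296,204),40)]:
    c=d[n];h=cv2.cvtColor(c["frame"],cv2.COLOR_RGB2HSV);m=(h[...,0]>=20)&(h[...,0]<=35)&(h[...,1]>130)&(h[...,2]>60)
    b=max(blobs(m,nm,box),key=lambda t:t[0])
    k=max(cv2.findContours(b[2].astype(np.uint8),0,1)[0],key=cv2.contourArea);E=cv2.fitEllipse(cv2.convexHull(k))
    print(n,b[0],E,ray(c,E[0],.07).round(4));e.append(ray(c,E[0],.07)[:2])
a=np.mean(e,0);print("aperture",a.round(4))
t=pickle.load(open("d0.pkl","rb"))["top"];print("top est",ray(t,(248.1,242.1),.07))
```

```text
wrist 795 ((274.2853698730469, 203.20034790039062), (41.08454513549805, 43.22012710571289), 90.68962097167969) [0.5507 0.0394 0.07  ]
scene 66 ((277.6498718261719, 190.90899658203125), (8.22284984588623, 13.699862480163574), 87.31546020507812) [0.5514 0.039  0.07  ]
aperture [0.551  0.0392]
top est [0.55147007 0.03679154 0.07      ]
```

Run:
```python
from h import *
a=(.5507,.0387)
bot.servo_line([*a,.20]);bot.servo_line([*a,.162],velocity=.08);bot.dwell(.2);st("in")
f0=get_obs()["wrist_force"]
for z in np.arange(.158,.138,-.002):
    bot.servo_line([*a,float(z)],velocity=.04);bot.dwell(.25);o=get_obs();F=np.array(o["wrist_force"])-f0
    print(round(float(z),3),np.round(o["position"],4),F.round(1))
    if F[2]>14: break
d={n:vision.read_camera(n) for n in("scene","wrist")};pickle.dump(d,open("d3.pkl","wb"))
o=np.zeros((480,800,3),np.uint8)
o=np.hstack([cv2.resize(d["scene"]["frame"][120:220,210:340],(400,300)),cv2.resize(d["wrist"]["frame"][130:430,100:500],(400,300))])
cv2.imwrite("pics/s3.png",cv2.cvtColor(cv2.convertScaleAbs(o,alpha=1.5),cv2.COLOR_RGB2BGR));st()
```

```text
in 28.2 [0.5511 0.0387 0.1625] w 0.0203 F [ 0.4  0.6 -0.5]
0.158 [0.5507 0.0387 0.1581] [-0.5 -0.2  0.1]
0.156 [0.5507 0.0387 0.156 ] [ 0.1 -0.4 -0.1]
0.154 [0.5507 0.0387 0.154 ] [-0.2  0.4 -0.2]
0.152 [0.5508 0.0387 0.1521] [-0.5 -1.3  3.3]
0.15 [0.5507 0.0387 0.15  ] [-0.1 -1.1  3.9]
0.148 [0.5507 0.0387 0.1481] [-0.5 -1.   4.4]
0.146 [0.5513 0.0387 0.1472] [-2.9 -1.2 14.5]
 31.8 [0.5513 0.0387 0.1471] w 0.0206 F [-2.7 -0.7 14.2]
```

View pics/s3.png

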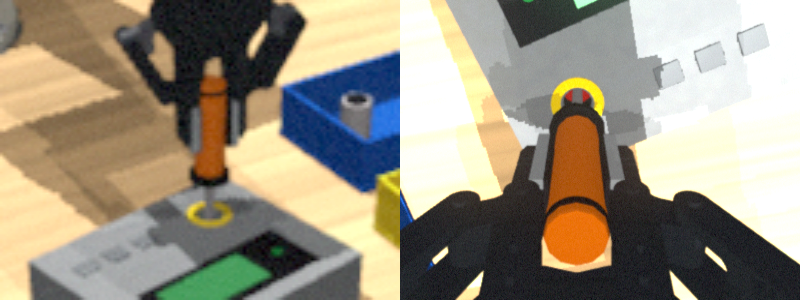

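The force profile matches the button: contact near TCP z 0.153, spring at 3.3–4.4 N, then the rigid stop at 14 N. The picture shows the upright probe inside the ring. I'll make one steadiness check and hand in.

Run:
```python
from h import *
bot.dwell(.5);st("hold");hand_in();st("end")
```

```text
hold 32.3 [0.5513 0.0387 0.1471] w 0.0203 F [-2.5 -0.4 15. ]
the job is handed in; nothing more can be done
the job is handed in; nothing more can be done
```

The job is handed in at about 32 s of the 72 s allowed, with the stylus still gripped and holding the reset button down. The interface gives no verdict.

- **Hardware:** both sockets went into the blue bin and the bolt into the yellow bin. The top view afterwards showed all three standing inside their bins, let go.
- **Stylus and button:** I took the stylus from its stand with an 80 N grip and put its tip through the yellow-ringed hole. Upward force was 3.3–4.4 N over the spring travel, then 14 N at the rigid stop. The last reading before hand-in was a steady 15 N, with the stylus upright and its probe inside the ring.
- **Disagreement:** the first top-view estimate of the hole was about 2.5 mm off the wrist and scene views in y. I used a value close to the two that agreed, and it went in without side contact.
- **Not checked:** I did not measure the spray can, mug and tape roll again at the end. The arm never worked close to any of them.

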